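# Hook a stray key back against its stop

## Task

The blue steel key has slid back under the clear guard of the channel fixture. Take the hooked pick from its wooden rest, reach it into the channel, and with the hook draw the key forward until it is up against the brass stop screw; keep a light pull of about 8 newtons on it there for a second, and never put more than 12 newtons on the fixture. Leave the key by the stop, lay the pick back in its rest as you found it, and do not disturb the bin, jar or tape measure.

Things in the scene. Friction and masses are not known exactly. Their poses are not given: they have to be found in the camera images.
- fixture: aluminium block 170 x 40 mm, 67 mm high, on a dark steel base plate 190 x 90 x 8 mm, fixed to the table. Origin: centre of its underside. x runs along its channel, from the mouth (x = -85 mm) inward to the closed end (x = 77 mm); z up. The channel is 14 mm wide (y -7 to 7 mm), its floor at z = 20 mm, its side walls up to z = 62 mm.
- guard_edge (a point): middle of the front edge of the clear guard plate (fixture x = 6 mm, z = 62 mm, its underside). The guard, 5 mm thick, covers the channel from here to its closed end; from here to the mouth the channel is open above, and it is open at the mouth. Axes as the fixture's.
- nose: black block 20 mm long, 12 mm high, fixed on the channel floor at the mouth (fixture x -85 to -65 mm). Origin: centre of its underside, axes as the fixture's. A rigid brass stop screw with a flat head (10 mm wide, 13.5 mm high) sticks out of its inner face (x = 10 mm) toward the key, by 4 to 28 mm: this varies and is not measured, feel for it. The screw's tail may show at the mouth.
- key: loose blue-painted steel key lying along the channel, 50 mm long (x), 11 mm wide, 14 mm high, about 60 g. Origin: centre of its underside; x along the fixture's x. It starts with its origin at fixture x = 34 to 46 mm, wholly under the guard, and slides freely. Its front end (x = -25 mm) is to meet the stop screw.
- key_groove (a point): centre of the floor of the groove in the key's top, where the hook goes in: 6 mm above the key's underside, at its mid-length. The groove is 14 mm long (x -7 to 7 mm), 8 mm deep, and runs across the key's full width.
- pick: hooked pick, about 90 g: orange square handle 110 mm long, 16 x 16 mm (too wide for the channel), and a steel shank of 4 mm diameter on its axis out to x = 200 mm, its end bent straight down into a hook. Origin: centre of the handle; x toward the hook, z up. It balances about 18 mm ahead of its origin. Grip the middle of the handle from above, closing across y.
- pick_hook (a point): the lowest point of the pick's hook, at x = 200 mm, z = -14 mm in the pick's frame; the hook is a round bar of 4 mm diameter.
- rest: wooden rest fixed to the table: base 120 x 70 x 8 mm, two U-shaped cradles at x = -44 and 44 mm, each 10 mm thick, 22 mm wide inside, sides flaring above, 64 mm high at most. Origin: centre of its underside; x along the pick. The cradle bottoms are at z = 42 mm: the pick lies with its origin near x = 0, y = 0, z = 50 mm, its x along the rest's x.
- parts_bin: bystander: orange open parts bin 100 x 75 x 45 mm; origin at the centre of its underside.
- jar: bystander: amber glass jar, 60 mm diameter, 75 mm high; origin at the centre of its underside.
- tape_measure: bystander: yellow tape measure case 65 x 35 x 60 mm; origin at the centre of its underside.
Things that resemble listed ones, but are neither listed nor needed, are in the scene too. What is shaped like the rest but purple is not meant. Leave any orange look-alike of the fixture alone.

How it is judged:
By the outcome, as a careful person would: the job done as asked, in the order asked, and still so for the second after the job is handed in, with the robot touching nothing.
It also fails if it takes over 61 s, if anything falls off the work surface, if the arm or the gripper's body presses on something with over 40 N, if the wrist force passes 120 N, or if a joint passes its speed limit or range.

## Robot

A 6-joint arm with a two-finger parallel gripper is mounted at the origin on the work surface. World frame = base frame: x ahead of the robot, y to its left, z up, the work surface at z = 0. Lengths are in m, angles in rad, forces in N, time in s.
With the tool pointing down it reaches from about 0.3 to 0.95 m from the base axis. Payload 3.1 kg.
Tool frame: the origin (TCP) lies on the centre line of the jaws, within the pads' length; the fingertips stand 17 mm ahead of it and the grasp point (between the pads) lies 2 mm behind it; z points along the fingers, y is the line along which they close (so a half turn about z gives the same grasp; the last joint's range is limited). The gripper opens to 85 mm and grips with 20 to 120 N. Pads are 22 mm wide; open, the fingers measure 114 mm over their backs; the gripper's body (76 mm by 85 mm) begins 54 mm behind the grasp point. The pads swing forward as they close: fully open they stand 13 mm farther back than shut.
Start: joints at [-1.202, 0.308, 1.634, -0, 1.2, -0.07], TCP at [0.266, -0.566, 0.248] pointing down, gripper open.
Joint ranges: [-3.06, 3.06], [-0.79, 1.96], [0.05, 2.63], [-1.19, 4.34], [0.05, 2.64], [-2.94, 2.94]. Speed limits (rad/s): [2.79, 2.79, 3.14, 3.14, 3.14, 3.14].

## Interface

Orientations are given as a 3x3 rotation matrix whose columns are the frame's x, y, z axes.
In Python, from plant import r, imaging, workorder, models gives the robot as it stands. The module is installed in compiled form; this text tells all that it offers.
- The arm moves only by the tool send_rows, never from a script. Its argument "targets" is a list that holds one entry, the list of rows, each a list of 6 numbers: the shift along the tool's x, y, z in m, then the turn, a rotation vector about the tool's x, y, z in rad. In form: [[[x, y, z, rx, ry, rz], ...]]. A call has exactly 8 rows; each row is the pose to reach, as a shift and turn from the pose commanded when the call began, along the tool's axes at that moment; what a row does not reach only later rows make up. A row lasts 1/8 s, in which the tool goes at most 62.5 mm and 10.7 degrees, less where a joint would pass 70% of its speed; a pose out of reach is approached as far as the arm can. A call with a gripper value outside its range is refused whole. "fingers" is the closure, from -1 (fully open) to 1 (shut), set as the call begins (left out, the last holds). The fingers move at their own pace and stop on an object; "grip_force" is the grip in N (left out, the last holds). Time passes only in rows, so rows that repeat a pose let the fingers close, or fill a call up. It gives the time, the measured TCP pose, the force, the opening and the grip force at its end, in the units of the state.
- r.observe(): the state, without advancing time (a new reading comes with each control period).
- imaging.grab_frame(name): name is "scene" or "top"; returns the picture (420x560x3 uint8, red, green, blue); there is no depth.
- imaging.calibration(name): a dict with "camera_matrix" (3x3 intrinsics, pixels), "distortion" ([k1, k2, p1, p2, k3] as OpenCV has them; the pictures are not rectified), "origin" and "orientation" of the camera in the world. Camera axes: x right, y up, looking along -z (the intrinsics and any distortion apply to the point x, -y, -z); pixel columns grow to the right and rows downward; lengths in m; the calibration is good to about 2 mm. A picture is of the moment at which its call begins. calibration takes no time and is no camera call.
- workorder.sign_off(): hands the job in; it is judged then, once.
Trained networks look in the newest picture that a camera, given by its name, has taken for a name from the list of things; names that differ only in an ending like _2 or _b are one class to them, and where a whole thing is asked for, a point or a joint stands for the part that bears it (a point fixed in the world has none). Each returns a list of dicts, best first, with "p" (0 to 1); they miss things now and then, are a little off and sometimes report something else, mostly with a low value. They report only what shows in the picture. A call takes as long as a camera call. They do not tell look-alikes from the thing itself.
- models.find_in(thing, camera): "box" ([left, top, right, bottom] in pixels, round what is visible of it).
- models.outline_of(thing, camera): "region" (420x560 bool, what is visible of it) and "box" ([left, top, right, bottom] in pixels, round what is visible of it).
- models.place_of(thing, camera): "centre" ([column, row] in pixels: a listed point, or the origin of a listed thing).
The state is a dict: "time": time; "joint_positions": joint angles; "joint_velocities": joint speeds; "effort": joint torques, N m; "position": TCP position; "tcp_rot": TCP orientation; "force": force on the tool from outside, world axes, zero at the start; "ft_torque": the same for the moment, N m; "width": finger opening in m; "grasp_force": force on a finger pad.
Only numpy, scipy, OpenCV 4.12 (cv2) and the standard library are available. Lean on these libraries where they do the work, as an engineer would, in place of code of your own. Each camera call takes 0.05 s, during which the arm holds its last target. There are 200 camera calls.

## Working session

There is one attempt and no reset: what is moved stays moved. The work goes in short steps, Python scripts to look and compute and a tool call to move; the robot and the scene stay as the last step left them, time stands still between calls to the robot, and variables do not carry over. Pictures are saved under pics/ and viewed, at most 10 in all, crops included, and the job is handed in when it is done.

Besides the shell and the picture viewer there is one more tool, called after "Request:" as name([rows], argument=value, ...), one row to a line, values as JSON. send_rows: Moves the arm, as the interface text tells. Its arguments: {"type":"object","properties":{"targets":{"type":"array","items":{"type":"array","items":{"type":"array","items":{"type":"number"}}}},"fingers":{"type":"number"},"grip_force":{"type":"number"}},"required":["targets"]}

```bash
mkdir -p pics
cat > h.py <<'E'
import numpy as np, cv2
from plant import r, imaging, workorder, models
def cal(n):
    c=imaging.calibration(n); return np.array(c["camera_matrix"]),np.array(c["distortion"]),np.array(c["origin"]),np.array(c["orientation"])
F=np.diag([1,-1,-1.])
def ray(n,px):
    K,d,o,R=cal(n); u=cv2.undistortPoints(np.array(px,float).reshape(-1,1,2),K,d).reshape(-1,2)
    v=np.c_[u,np.ones(len(u))]@F@R.T; return o,v
def atz(n,px,z):
    o,v=ray(n,px); return o+v*((z-o[2])/v[:,2])[:,None]
def proj(n,P):
    K,d,o,R=cal(n); P=np.atleast_2d(P); Rc=F@R.T
    return cv2.projectPoints(P,cv2.Rodrigues(Rc)[0],-Rc@o,K,d)[0].reshape(-1,2)
E
python3 - <<'E'
from h import *
for n in("scene","top"):
    cv2.imwrite(f"pics/{n}0.png",imaging.grab_frame(n)[:,:,::-1])
    print(n,cal(n)[2])
    for t in["fixture","guard_edge","nose","key","key_groove","pick","pick_hook","rest"]:
        print(t,[(np.round(x["centre"]).tolist(),round(x["p"],2)) for x in models.place_of(t,n)[:4]])
print(r.observe())
E
```

```text
scene [1.02450962 0.63700203 0.8790682 ]
fixture [([321.0, 171.0], 0.72), ([243.0, 183.0], 0.56)]
guard_edge [([319.0, 149.0], 0.85), ([237.0, 165.0], 0.7)]
nose [([340.0, 183.0], 0.41), ([254.0, 194.0], 0.4)]
key []
key_groove []
pick [([375.0, 267.0], 0.88)]
pick_hook [([321.0, 211.0], 0.75), ([237.0, 164.0], 0.36)]
rest [([419.0, 244.0], 0.69), ([374.0, 283.0], 0.62), ([319.0, 207.0], 0.42)]
top [0.48292501 0.02847571 1.03254593]
fixture [([345.0, 223.0], 0.79), ([314.0, 292.0], 0.71), ([348.0, 135.0], 0.71)]
guard_edge [([355.0, 223.0], 0.81), ([321.0, 297.0], 0.67), ([185.0, 236.0], 0.3)]
nose [([316.0, 224.0], 0.58), ([287.0, 298.0], 0.48), ([216.0, 134.0], 0.28)]
key [([354.0, 225.0], 0.18)]
key_groove []
pick [([181.0, 240.0], 0.78), ([263.0, 250.0], 0.21)]
pick_hook [([264.0, 251.0], 0.95)]
rest [([186.0, 237.0], 0.78), ([192.0, 296.0], 0.59)]
{'time': 0.9, 'joint_positions': array([-1.20170920e+00,  3.08077697e-01,  1.63380103e+00,  3.47850569e-05,
        1.19968233e+00, -6.97073565e-02]), 'joint_velocities': array([-0.00014026, -0.00115268,  0.00054694, -0.00168169,  0.00159766,
        0.00027515]), 'effort': array([-1.23603724e-03, -4.15276587e+01, -2.77092594e+01, -3.34619845e-04,
        6.12548447e-04, -5.76250642e-06]), 'position': array([ 0.26551482, -0.56581155,  0.24828544]), 'tcp_rot': array([[ 9.05269841e-01,  4.24837042e-01,  4.16322513e-05],
       [ 4.24837043e-01, -9.05269842e-01, -1.77722365e-05],
       [ 3.01381172e-05,  3.37755923e-05, -9.99999999e-01]]), 'force': array([-0.35089375, -0.87690405, -0.10873125]), 'ft_torque': array([-0.04667058, -0.04633629, -0.00452937]), 'grasp_force': 0.0, 'width': 0.08531611142505137}
```

View pics/scene0.png

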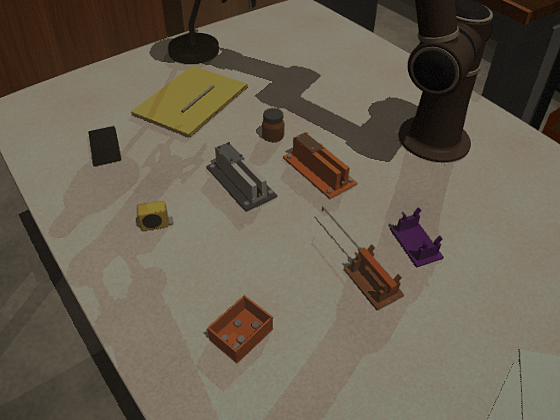

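View pics/top0.png

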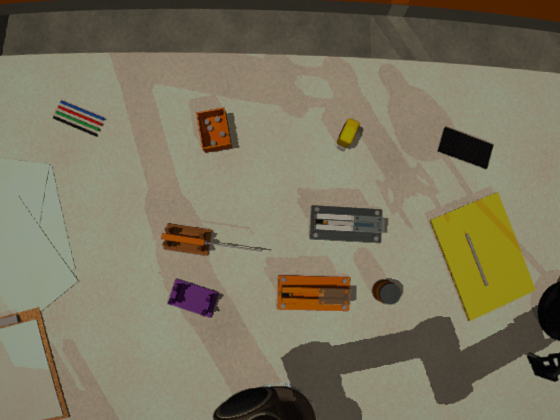

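The scene picture shows the grey fixture at (243,183), its orange look-alike at (321,171), the wooden rest with the pick at (374,275), and a purple rest at (417,240). In the top picture, the grey fixture is at (345,223), the orange one at (314,292), the wooden rest with the pick at (187,239), hook near (267,250), and the purple rest at (193,296). The targets are the grey (aluminium on dark steel) fixture and the brown rest that holds the pick. I'll confirm this in a crop and fit their poses.

```bash
cat > fit.py <<'E'
from h import *
from scipy.optimize import minimize
def box(x0,x1,y0,y1,z0,z1): return np.array([[x,y,z] for x in(x0,x1) for y in(y0,y1) for z in(z0,z1)])/1000.
FIX=[box(-95,95,-45,45,0,8),box(-85,85,-20,-7,8,62),box(-85,85,7,20,8,62),box(-85,85,-20,20,8,20),box(6,85,-20,20,62,67),box(77,85,-20,20,8,62)]
S=4
def sil(n,boxes,p):
    c,s=np.cos(p[2]),np.sin(p[2]); R=np.array([[c,-s,0],[s,c,0],[0,0,1]]); m=np.zeros((420*S,560*S),np.uint8)
    for b in boxes:
        q=proj(n,b@R.T+[p[0],p[1],0]); h=cv2.convexHull(((q+.5)*S).astype(np.float32))
        cv2.fillConvexPoly(m,np.round(h).astype(np.int32),1)
    return cv2.resize(m.astype(np.float32),(560,420),interpolation=cv2.INTER_AREA)
def fit(boxes,masks,p0):
    def cost(p):
        return sum(np.abs(sil(n,boxes,p)-m).sum()/m.sum() for n,m in masks.items())
    b=minimize(cost,p0,method="Nelder-Mead",options=dict(initial_simplex=np.array([p0,p0+[.012,0,0],p0+[0,.012,0],p0+[0,0,.1]]),xatol=1e-4,fatol=1e-5))
    return b.x,b.fun
E
python3 - <<'E'
from fit import *
T={"fixture":((345,223),(243,183)),"pick":((187,239),(374,270)),"rest":((187,239),(374,283))}
M={}; B={}
im={n:imaging.grab_frame(n) for n in("top","scene")}
for t,cs in T.items():
    for n,c in zip(("top","scene"),cs):
        o=[x for x in models.outline_of(t,n) if np.hypot(*(np.array(x["box"]).reshape(2,2).mean(0)-c))<45]
        if o: M[t,n]=o[0]["region"]; print(t,n,np.round(o[0]["box"]),o[0]["p"],M[t,n].sum())
np.savez("m.npz",**{a+"_"+b:v for (a,b),v in M.items()})
g=atz("top",[(310,223),(382,226)],.01); d=g[1]-g[0]
p0=np.r_[g.mean(0)[:2],np.arctan2(d[1],d[0])]; print("p0",p0)
for k in(["top"],["scene"],["top","scene"]):
    print(k,fit(FIX,{n:M["fixture",n].astype(np.float32) for n in k},p0))
# hook triangulation
for a,b,nm in(((181,240),(375,267),"pick"),):
    A=atz("top",[a],.05);Bq=atz("scene",[b],.05);print(nm,A,Bq)
hk=[models.place_of("pick_hook",n)[0]["centre"] for n in("top","scene")]
print("hook",hk,atz("top",[hk[0]],.036),atz("scene",[hk[1]],.036))
pk=[models.place_of("pick",n)[0]["centre"] for n in("top","scene")]
print("pick",pk,atz("top",[pk[0]],.05),atz("scene",[pk[1]],.05))
def crop(n,x,y,w,h,s): return cv2.resize(im[n][y:y+h,x:x+w,::-1],None,fx=s,fy=s,interpolation=cv2.INTER_CUBIC)
a=crop("top",150,195,250,70,3.2)
b=crop("scene",195,130,110,90,3.6);c=crop("scene",300,195,110,115,3.6)
H=np.zeros((224+414,800,3),np.uint8);H[:a.shape[0],:a.shape[1]]=a;H[224:224+b.shape[0],:396]=b;H[224:,400:796]=c
cv2.imwrite("pics/c1.png",cv2.resize(H,(752,600)))
E
```

```text
fixture top [308. 208. 384. 242.] 0.79 2500
fixture scene [210. 141. 275. 214.] 0.93 2472
pick scene [332. 218. 396. 292.] 0.97 582
rest top [164. 224. 211. 256.] 0.72 985
rest scene [343. 248. 407. 310.] 0.89 1313
p0 [ 0.52819257 -0.16602842 -1.5858852 ]
['top'] (array([ 0.53068498, -0.16501002, -1.60369744]), np.float64(0.030574999749660492))
['scene'] (array([ 0.53203563, -0.1668789 , -1.5934854 ]), np.float64(0.03365189954638481))
['top', 'scene'] (array([ 0.53149005, -0.16594941, -1.59944317]), np.float64(0.06929709017276764))
pick [[0.47589159 0.25750992 0.05      ]] [[0.48095362 0.24750244 0.05      ]]
hook [[263.5, 249.7], [317.7, 212.4]] [[0.45727369 0.04918993 0.036     ]] [[0.46850797 0.05202573 0.036     ]]
pick [[184.5, 239.4], [376.9, 267.9]] [[0.477671   0.24867417 0.05      ]] [[0.47943347 0.25148288 0.05      ]]
```

View pics/c1.png

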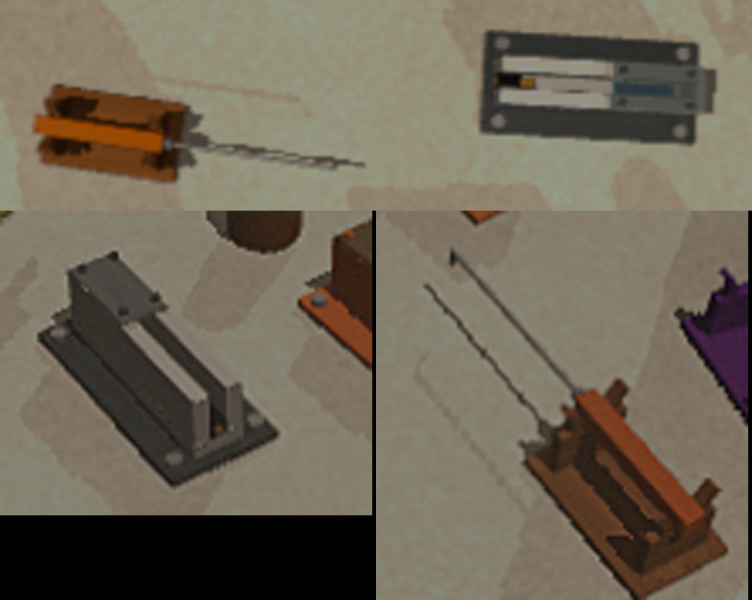

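The crop confirms it: the grey fixture has the nose and brass head at about (328,222) and the blue key seen under the clear guard at columns 354–373. The brown rest holds the orange-handled pick, with its hook toward the fixture.

Run:
```python
from fit import *
f=np.array([.5315,-.166,-1.5994]);c,s=np.cos(f[2]),np.sin(f[2])
def tofix(P): d=P[:,:2]-f[:2]; return np.c_[d@[c,s],d@[-s,c],P[:,2]]
print("stop face, key ends (fix mm):",1e3*tofix(atz("top",[(327.9,222.3),(353.8,224.5),(373.4,224.8)],.0335)))
PK=[box(-55,55,-8,8,42,58)]
z=np.load("m.npz"); ms={}
for n,(x,y,w,h) in dict(top=(155,220,60,40),scene=(335,240,75,70)).items():
    im=imaging.grab_frame(n); hsv=cv2.cvtColor(im,cv2.COLOR_RGB2HSV).astype(int); m=np.zeros((420,560),np.float32)
    k=(hsv[...,0]<14)&(hsv[...,1]>185)&(hsv[...,2]>90); m[y:y+h,x:x+w]=k[y:y+h,x:x+w]
    m=cv2.morphologyEx(m,cv2.MORPH_OPEN,np.ones((2,2))); ms[n]=m
    v=np.argwhere(m>0); print(n,m.sum(),v.min(0)[::-1],v.max(0)[::-1])
p0=np.array([.478,.25,-1.67])
for k in(["top"],["scene"],["top","scene"]): print("pick",k,fit(PK,{n:ms[n] for n in k},p0))
U=[box(-60,60,-35,35,0,8)]+[box(x-5,x+5,y0,y1,0,64) for x in(-44,44) for y0,y1 in((-16,-11),(11,16))]+[box(x-5,x+5,-16,16,0,42) for x in(-44,44)]
k={n:np.maximum(ms[n],z["rest_"+n].astype(np.float32)) for n in("top","scene")}
print("rest",fit(U+PK,k,p0))
```

```text
stop face, key ends (fix mm): [[-51.95147166  -1.3852581   33.5       ]
 [ 15.36072147  -3.34867952  33.5       ]
 [ 66.57061669  -1.33023017  33.5       ]]
top 151.0 [167 225] [211 254]
scene 218.0 [362 250] [397 288]
pick ['top'] (array([ 0.49507576,  0.23806879, -1.57722233]), np.float64(2.1870861053466797))
pick ['scene'] (array([ 0.47453273,  0.25272103, -1.77256645]), np.float64(1.5676605701446533))
pick ['top', 'scene'] (array([ 0.47168728,  0.25887651, -1.76524206]), np.float64(4.339810371398926))
rest (array([ 0.47864546,  0.25120974, -1.68943716]), np.float64(0.6749293208122253))
```

Request:
send_rows([
  [[0, 0, 0, 0, 0, 0], [0, 0, 0, 0, 0, 0], [0, 0, 0, 0, 0, 0], [0, 0, 0, 0, 0, 0], [0, 0, 0, 0, 0, 0], [0, 0, 0, 0, 0, 0], [0, 0, 0, 0, 0, 0], [0, 0, 0, 0, 0, 0]],
], fingers=-1)

```text
time: 2.6
position: [0.2655, -0.5658, 0.2483]
tcp_rot: [[0.905, 0.425, 0.0], [0.425, -0.905, -0.0], [0.0, 0.0, -1.0]]
force: [0.1, 0.7, 0.5]
width: 0.0854
grasp_force: 0.0
```

Request:
send_rows([
  [[0.034, -0.041, 0, 0, 0, -0.127], [0.068, -0.081, 0, 0, 0, -0.253], [0.101, -0.122, 0, 0, 0, -0.38], [0.135, -0.162, 0, 0, 0, -0.506], [0.169, -0.203, 0, 0, 0, -0.633], [0.203, -0.244, 0, 0, 0, -0.76], [0.236, -0.284, 0, 0, 0, -0.886], [0.27, -0.325, 0, 0, 0, -1.013]],
])

```text
time: 3.6
position: [0.3722, -0.1554, 0.2487]
tcp_rot: [[0.115, 0.993, 0.001], [0.993, -0.115, -0.001], [-0.0, 0.001, -1.0]]
force: [1.8, -0.0, -0.5]
width: 0.0855
grasp_force: 0.0
```

Request:
send_rows([
  [[0.055, 0.008, 0, 0, 0, 0], [0.11, 0.015, 0, 0, 0, 0], [0.165, 0.023, 0, 0, 0, 0], [0.22, 0.03, 0.02, 0, 0, 0], [0.275, 0.038, 0.05, 0, 0, 0], [0.33, 0.045, 0.08, 0, 0, 0], [0.38, 0.052, 0.105, 0, 0, 0], [0.418, 0.0576, 0.12, 0, 0, 0]],
])

```text
time: 4.6
position: [0.4783, 0.2533, 0.1268]
tcp_rot: [[0.117, 0.993, -0.001], [0.993, -0.117, -0.0], [-0.001, -0.001, -1.0]]
force: [0.4, 0.4, 0.0]
width: 0.0859
grasp_force: 0.0
```

Run:
```python
from h import *
print(r.observe()["position"])
im={n:imaging.grab_frame(n) for n in("top","scene")}
def crop(n,x,y,w,h,s): return cv2.resize(im[n][y:y+h,x:x+w,::-1],None,fx=s,fy=s,interpolation=cv2.INTER_CUBIC)
a=crop("top",150,200,130,100,4);b=crop("scene",300,180,130,140,4)
H=np.zeros((560,800,3),np.uint8);H[:400,:400]=a[:,:400];H[:,400:]=b[:,:400]
cv2.imwrite("pics/c2.png",H)
```

```text
[0.4783149  0.25329803 0.12684375]
```

View pics/c2.png

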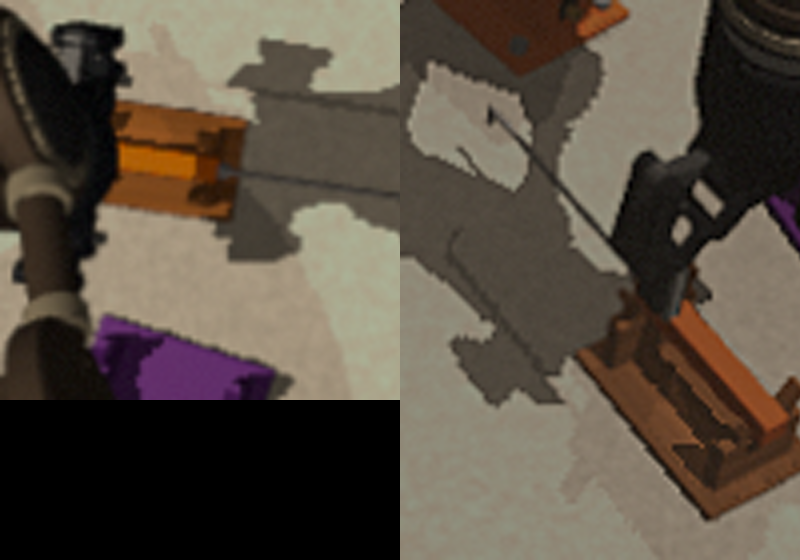

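The picture shows the open gripper above the handle and aligned with it, with the rest unobstructed. I'll descend and grasp.

Request:
send_rows([
  [[0, 0, 0.015, 0, 0, 0], [0, 0, 0.03, 0, 0, 0], [0, 0, 0.045, 0, 0, 0], [0, 0, 0.06, 0, 0, 0], [0, 0, 0.07, 0, 0, 0], [0, 0, 0.08, 0, 0, 0], [0, 0, 0.08, 0, 0, 0], [0, 0, 0.08, 0, 0, 0]],
])

```text
time: 5.7
position: [0.479, 0.2515, 0.0485]
tcp_rot: [[0.119, 0.993, 0.001], [0.993, -0.119, 0.0], [0.0, 0.001, -1.0]]
force: [-0.1, 0.2, 0.0]
width: 0.0854
grasp_force: 0.0
```

Request:
send_rows([
  [[0, 0, 0, 0, 0, 0], [0, 0, 0, 0, 0, 0], [0, 0, 0, 0, 0, 0], [0, 0, 0, 0, 0, 0], [0, 0, 0, 0, 0, 0], [0, 0, 0, 0, 0, 0], [0, 0, 0, 0, 0, 0], [0, 0, 0, 0, 0, 0]],
], fingers=1, grip_force=70)

```text
time: 6.7
position: [0.479, 0.2515, 0.0486]
tcp_rot: [[0.119, 0.993, 0.001], [0.993, -0.119, 0.0], [0.0, 0.001, -1.0]]
force: [-0.1, -0.3, 3.5]
width: 0.015
grasp_force: 68.7
```

Request:
send_rows([
  [[0, 0, -0.005, 0, 0, 0], [0, 0, -0.015, 0, 0, 0], [0, 0, -0.03, 0, 0, 0], [0, 0, -0.045, 0, 0, 0], [0, 0, -0.06, 0, 0, 0], [0, 0, -0.07, 0, 0, 0], [0, 0, -0.08, 0, 0, 0], [0, 0, -0.08, 0, 0, 0]],
])

```text
time: 7.7
position: [0.4793, 0.2516, 0.1293]
tcp_rot: [[0.119, 0.993, 0.002], [0.993, -0.119, 0.001], [0.001, 0.002, -1.0]]
force: [0.6, 0.1, 0.0]
width: 0.0147
grasp_force: 68.3
```

Run:
```python
from h import *
s=r.observe();print(s["position"],s["force"],s["width"])
im={n:imaging.grab_frame(n) for n in("top","scene")}
for n in im: print(n,[(x["centre"],round(x["p"],2)) for x in models.place_of("pick_hook",n)[:3]])
R=s["tcp_rot"]; 
for dz in(0,): 
    P=s["position"]-R[:,0]*.2+[0,0,-.012]; print("pred hook",P,proj("top",P),proj("scene",P))
def crop(n,x,y,w,h,s): return cv2.resize(im[n][y:y+h,x:x+w,::-1],None,fx=s,fy=s,interpolation=cv2.INTER_CUBIC)
a=crop("top",180,210,130,80,3);b=crop("scene",270,130,130,140,4)
H=np.zeros((560,800,3),np.uint8);H[:240,:390]=a;H[:,400:]=b[:,:400]
cv2.imwrite("pics/c3.png",H)
```

```text
[0.4793243  0.25160341 0.12927243] [0.55599271 0.05631704 0.03313399] 0.014688848955405528
top [([265.4, 253.1], 0.7)]
scene [([322.9, 186.1], 0.61)]
pred hook [0.45558374 0.05301754 0.11707569] [[261.09422548 251.25555179]] [[325.08512393 183.98658396]]
```

View pics/c3.png

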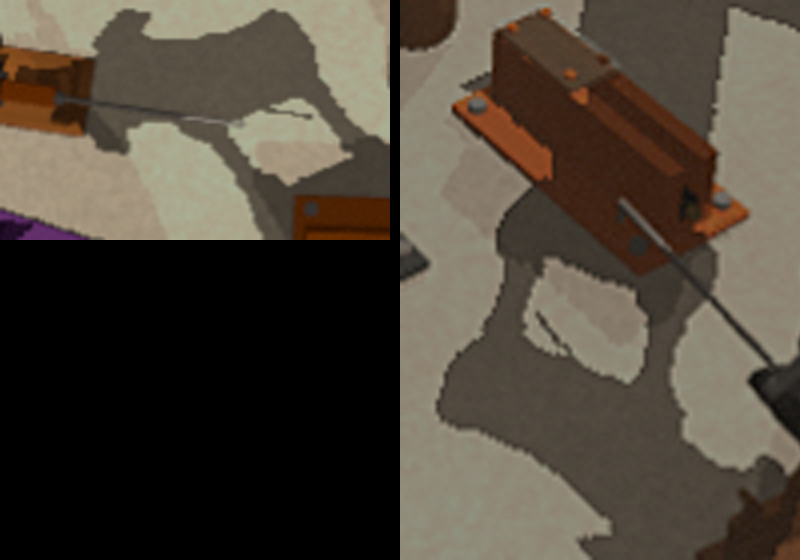

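The pick is held and lifted. Its hook shows at top (261,251) and scene (325,185), within about 1 px of the prediction. Next I'll move over the open channel.

Request:
send_rows([
  [[-0.02, 0.009, 0, 0, 0, -0.015], [-0.055, 0.024, 0, 0, 0, -0.03], [-0.095, 0.041, 0, 0, 0, -0.045], [-0.135, 0.058, 0, 0, 0, -0.06], [-0.17, 0.074, 0, 0, 0, -0.08], [-0.189, 0.082, 0, 0, 0, -0.09], [-0.189, 0.082, 0.015, 0, 0, -0.09], [-0.189, 0.082, 0.026, 0, 0, -0.09]],
])

```text
time: 8.9
position: [0.5363, 0.0544, 0.1004]
tcp_rot: [[0.029, 1.0, -0.003], [1.0, -0.029, 0.0], [0.0, -0.003, -1.0]]
force: [-0.6, -0.5, -1.3]
width: 0.0147
grasp_force: 68.2
```

Run:
```python
from h import *
s=r.observe();print(s["position"],s["force"],s["tcp_rot"][:,0])
im={n:imaging.grab_frame(n) for n in("top","scene")}
for n in im: print(n,[(x["centre"],round(x["p"],2)) for x in models.place_of("pick_hook",n)[:3]])
R=s["tcp_rot"]; P=s["position"]-R[:,0]*.2+[0,0,-.012]; Q=s["position"]-R[:,0]*.2+[0,0,.002];E=s["position"]-R[:,0]*.06+[0,0,.002]
f=np.array([.5315,-.166,-1.5994]);c,t=np.cos(f[2]),np.sin(f[2]);W=lambda x,y,z:[f[0]+(c*x-t*y)/1e3,f[1]+(t*x+c*y)/1e3,z/1e3]
pts=dict(hook=P,bend=Q,shank0=E,wallL=W(-85,7,62),wallR=W(-85,-7,62),gl=W(6,7,62),gr=W(6,-7,62))
for n in im:
    for k,v in pts.items(): print(n,k,np.round(proj(n,v)[0],1))
def crop(n,x,y,w,h,s): return cv2.resize(im[n][y:y+h,x:x+w,::-1],None,fx=s,fy=s,interpolation=cv2.INTER_CUBIC)
a=crop("top",255,200,133,46,6);b=crop("scene",200,130,133,50+4,6)
cv2.imwrite("pics/c4.png",np.vstack([a,b]))
```

```text
[0.53629014 0.05438829 0.10043525] [-0.5793167  -0.45460345 -1.34325506] [2.92669848e-02 9.99571586e-01 2.95795288e-04]
top [([344.4, 224.0], 0.46), ([346.2, 226.0], 0.22)]
scene [([241.9, 158.8], 0.54)]
top hook [344.  222.1]
top bend [345.1 221.8]
top shank0 [286.8 218.6]
top wallL [316.5 217.7]
top wallR [316.2 223.3]
top gl [352.7 219.7]
top gr [352.4 225.3]
scene hook [244.4 158.6]
scene bend [244.2 154. ]
scene shank0 [279.  188.6]
scene wallL [256.8 184. ]
scene wallR [261.9 181.6]
scene gl [235.9 162.4]
scene gr [240.8 160.2]
```

View pics/c4.png

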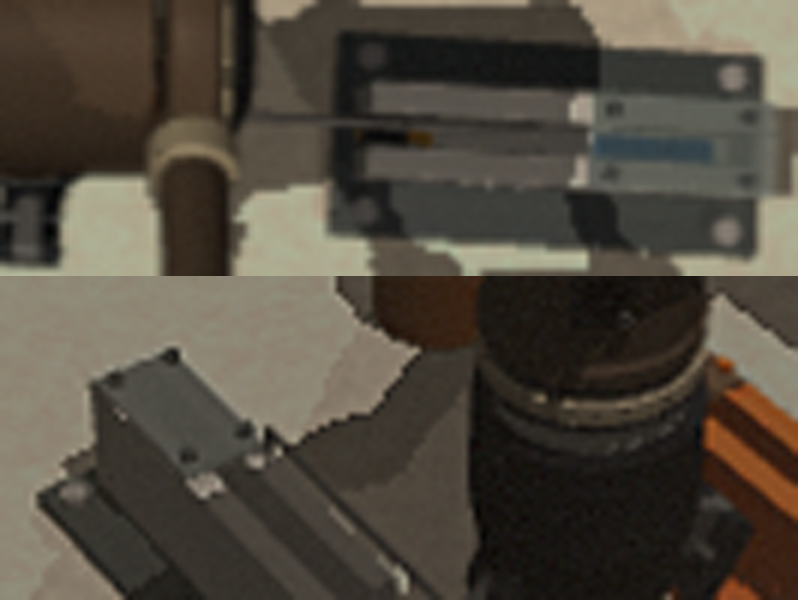

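The top crop shows the shank over the channel, running from about (297,219) to (346,221), and the key under the guard. The lateral offset needs a sub-pixel check against the wall edges.

Run:
```python
from h import *
a=cv2.imread("pics/top0.png").astype(float).mean(2); b=imaging.grab_frame("top").astype(float).mean(2)
f=np.array([.5315,-.166,-1.5994]);c,t=np.cos(f[2]),np.sin(f[2]);W=lambda x,y,z:[f[0]+(c*x-t*y)/1e3,f[1]+(t*x+c*y)/1e3,z/1e3]
np.set_printoptions(precision=1,suppress=True,linewidth=200)
for x in(-78,-60,-40,-20,0):
    p=proj("top",[W(x,y,62) for y in(20,7,-7,-20)]); col=int(round(p[:,0].mean()))
    print(x,"col",col,"pred outer/inner rows",p[:,1]); print("   rows211-233",a[211:234,col-2:col+3].mean(1).astype(int))
# base plate edges z=8
for x in(-90,-40,50):
    p=proj("top",[W(x,y,8) for y in(45,-45)]); col=int(round(p[:,0].mean())); print(x,"base",p[:,1],a[203:213,col-2:col+3].mean(1).astype(int),a[236:246,col-2:col+3].mean(1).astype(int))
s=r.observe();R=s["tcp_rot"]
for d in(.08,.1,.12,.14,.16,.18):
    p=proj("top",s["position"]-R[:,0]*d+[0,0,.002])[0]; col=int(round(p[0])); print("shank",d,p,b[int(p[1])-6:int(p[1])+8,col-1:col+2].mean(1).astype(int),"from",int(p[1])-6)
```

```text
-78 col 319 pred outer/inner rows [212.7 217.9 223.5 228.7]
   rows211-233 [ 50  47  78 137 139 139 139 112  40  11  12  11  36  94 139 143 143 139  91  50  50  52  56]
-60 col 326 pred outer/inner rows [213.1 218.3 223.9 229.1]
   rows211-233 [ 45  44  71 142 142 141 143 138  66  96  82  80  73  77 140 141 141 143 133  64  48  50  52]
-40 col 334 pred outer/inner rows [213.5 218.7 224.3 229.5]
   rows211-233 [ 45  44  53  95 139 141 141 138  99  85 123 126 126 124 122 139 141 141 136  79  51  49  52]
-20 col 342 pred outer/inner rows [214.  219.1 224.7 229.9]
   rows211-233 [ 44  44  42  71 142 141 140 142 136  71 118 125 125 117  85 139 141 140 141 128  65  48  51]
0 col 350 pred outer/inner rows [214.4 219.6 225.2 230.4]
   rows211-233 [ 44  44  43  56 100 134 136 135 130  83  86 121 124 123 122 123 132 133 135 130  68  47  50]
-90 base [204.4 238.5] [126 123  86  64  64  66  67  65  58  58] [ 65  54  61  98 140 140 140 138 138 140]
-40 base [205.5 239.5] [129 128 123  72  47  45  45  45  44  44] [ 51  51  51  54  86 141 144 142 141 142]
50 base [207.4 241.3] [125 127 128 130 124  68  44  43  44  43] [ 51  49  50  51  49  52  89 138 139 138]
shank 0.08 [295.  218.5] [18 17 18 22 22 28 30 40 59 70 77 77 72 73] from 212
shank 0.1 [303.4 219. ] [68 71 76 75 79 77 66 58 67 79 79 79 80 80] from 212
shank 0.12 [311.8 219.4] [24 24 25 24 22 25 41 62 29 21 24 22 21 23] from 213
shank 0.14 [320.1 219.9] [43 79 83 82 84 76 40 56 27  7 17 51 81 83] from 213
shank 0.16 [328.4 220.3] [79 82 82 83 82 56 46 61 64 62 60 84 82 81] from 214
shank 0.18 [336.7 220.8] [43 80 82 82 83 76 47 60 61 64 64 66 79 82] from 214
```

Request:
send_rows([
  [[0, 0, 0, 0, 0, 0], [0, 0, 0.005, 0, 0, 0], [0, 0, 0.012, 0, 0, 0], [0, 0, 0.02, 0, 0, 0], [0, 0, 0.028, 0, 0, 0], [0, 0, 0.036, 0, 0, 0], [0, 0, 0.044, 0, 0, 0], [0, 0, 0.0485, 0, 0, 0]],
])

```text
time: 10.15
position: [0.5373, 0.0539, 0.053]
tcp_rot: [[0.029, 1.0, -0.001], [1.0, -0.029, 0.0], [-0.0, -0.001, -1.0]]
force: [-0.7, 0.0, -1.7]
width: 0.0148
grasp_force: 68.3
```

Request:
send_rows([
  [[0, 0, 0, 0, 0, 0], [0, 0, 0, 0, 0, 0], [-0.002, 0, 0, 0, 0, 0], [-0.005, 0, 0, 0, 0, 0], [-0.008, 0, 0, 0, 0, 0], [-0.011, 0, 0, 0, 0, 0], [-0.014, 0, 0, 0, 0, 0], [-0.016, 0, 0, 0, 0, 0]],
])

```text
time: 11.15
position: [0.5372, 0.0377, 0.0538]
tcp_rot: [[0.029, 1.0, -0.0], [1.0, -0.029, 0.0], [0.0, -0.0, -1.0]]
force: [0.3, -1.3, -0.6]
width: 0.015
grasp_force: 68.3
```

Run:
```python
from h import *
s=r.observe();print(s["time"],s["position"],s["force"],s["tcp_rot"][:,0])
b=imaging.grab_frame("top")
f=np.array([.5315,-.166,-1.5994]);u=np.array([np.cos(f[2]),np.sin(f[2])]);n=np.array([-u[1],u[0]])
h=(s["position"]-.2*s["tcp_rot"][:,0])[:2]-f[:2];print("hook fix mm",1e3*h@u,1e3*h@n)
g=b.astype(float).mean(2);np.set_printoptions(linewidth=200)
for d in(.11,.12,.13,.14,.16,.18):
    p=proj("top",s["position"]-s["tcp_rot"][:,0]*d+[0,0,.002])[0]; col=int(round(p[0])); print("shank",d,p.round(1),g[211:234,col-1:col+2].mean(1).astype(int))
print(proj("top",s["position"]-s["tcp_rot"][:,0]*.2))
cv2.imwrite("pics/c5.png",cv2.resize(b[200:250,290:390,::-1],None,fx=8,fy=8,interpolation=cv2.INTER_CUBIC))
```

```text
11.15 [0.53716952 0.03769646 0.05377024] [ 0.31593286 -1.29805599 -0.59169915] [2.91612311e-02 9.99574721e-01 1.94555728e-05]
hook fix mm -3.775312232573279 -0.2708076652813532
shank 0.11 [312.6 220.5] [23 23 23 24 28 26 26 27 26 41 55 28 23 23 29 29 31 32 34 29 26 30 38]
shank 0.12 [316.6 220.7] [34 25 43 68 68 68 70 64 26 32 63 20 19 55 75 81 83 82 67 35 28 31 42]
shank 0.13 [320.5 221. ] [22 23 42 80 84 83 86 80 33 27 57 21 16 45 81 83 83 85 77 57 61 60 60]
shank 0.14 [324.5 221.2] [23 23 39 85 82 83 85 82 48 51 53 40 36 50 82 82 83 85 86 67 61 61 62]
shank 0.16 [332.4 221.6] [23 21 31 62 81 82 82 82 68 53 47 63 65 67 79 82 82 82 85 74 61 60 61]
shank 0.18 [340.3 222.1] [21 21 21 42 85 83 81 85 88 51 55 62 57 62 61 81 82 82 83 77 57 59 61]
[[348.02607291 222.55192866]]
```

View pics/c5.png

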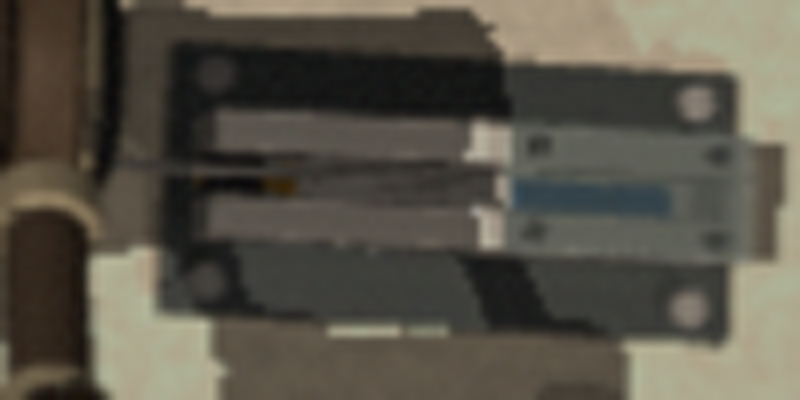

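The top crop shows the shank running centred in the channel, the brass head at (325,223), and the key at columns 354–374. I'll advance the hook over the key, to fixture x of about 41 mm.

Request:
send_rows([
  [[-0.004, 0, 0, 0, 0, 0], [-0.011, 0, 0, 0, 0, 0], [-0.018, 0, 0, 0, 0, 0], [-0.025, 0, 0, 0, 0, 0], [-0.032, 0, 0, 0, 0, 0], [-0.039, 0, 0, 0, 0, 0], [-0.045, 0, 0, 0, 0, 0], [-0.045, 0, 0, 0, 0, 0]],
])

```text
time: 12.2
position: [0.5359, -0.0075, 0.0538]
tcp_rot: [[0.03, 1.0, 0.0], [1.0, -0.03, 0.0], [0.0, 0.0, -1.0]]
force: [-0.3, -0.0, -0.9]
width: 0.0151
grasp_force: 68.3
```

Request:
send_rows([
  [[0, 0, 0.001, 0, 0, 0], [0, 0, 0.003, 0, 0, 0], [0, 0, 0.005, 0, 0, 0], [0, 0, 0.006, 0, 0, 0], [0, 0, 0.007, 0, 0, 0], [0, 0, 0.008, 0, 0, 0], [0, 0, 0.009, 0, 0, 0], [0, 0, 0.009, 0, 0, 0]],
])

```text
time: 13.2
position: [0.5358, -0.007, 0.0447]
tcp_rot: [[0.029, 1.0, -0.0], [1.0, -0.029, 0.0], [0.0, -0.0, -1.0]]
force: [-0.3, 0.5, -0.8]
width: 0.0146
grasp_force: 68.3
```

```bash
cat > st.py <<'E'
from h import *
s=r.observe()
f=np.array([.5315,-.166,-1.5994]);u=np.array([np.cos(f[2]),np.sin(f[2])]);n=np.array([-u[1],u[0]])
h=(s["position"]-.2*s["tcp_rot"][:,0])[:2]-f[:2];print(s["time"],"hook fix mm",1e3*h@u,1e3*h@n,1e3*s["position"][2]-12,"F",s["force"][:2]@u,s["force"][:2]@n,s["force"][2],"T",s["ft_torque"])
E
python3 st.py
```

```text
13.2 hook fix mm 40.99211572695829 -0.36489433655758763 32.68236268088792 F -0.5180004233477448 -0.29660093261202053 -0.7649343628085192 T [0.04150245 0.03304984 0.05928189]
```

Request:
send_rows([
  [[0, 0, 0.0003, 0, 0, 0], [0, 0, 0.0006, 0, 0, 0], [0, 0, 0.0009, 0, 0, 0], [0, 0, 0.0012, 0, 0, 0], [0, 0, 0.0015, 0, 0, 0], [0, 0, 0.0018, 0, 0, 0], [0, 0, 0.002, 0, 0, 0], [0, 0, 0.002, 0, 0, 0]],
])

```text
time: 14.2
position: [0.5359, -0.007, 0.0428]
tcp_rot: [[0.029, 1.0, -0.0], [1.0, -0.029, 0.0], [0.0, -0.0, -1.0]]
force: [-0.7, -0.5, -0.5]
width: 0.0147
grasp_force: 68.3
```

```bash
python3 st.py
```

```text
14.2 hook fix mm 40.986739423072585 -0.23450560164819767 30.751557079524297 F 0.520586447153745 -0.7026477557122673 -0.49180306009480607 T [ 0.05130638  0.03869007 -0.01054693]
```

Request:
send_rows([
  [[0, 0, 0.0003, 0, 0, 0], [0, 0, 0.0006, 0, 0, 0], [0, 0, 0.0009, 0, 0, 0], [0, 0, 0.0012, 0, 0, 0], [0, 0, 0.0015, 0, 0, 0], [0, 0, 0.0018, 0, 0, 0], [0, 0, 0.002, 0, 0, 0], [0, 0, 0.002, 0, 0, 0]],
])

```text
time: 15.2
position: [0.5358, -0.007, 0.0408]
tcp_rot: [[0.029, 1.0, -0.0], [1.0, -0.029, 0.0], [-0.0, -0.0, -1.0]]
force: [1.0, -0.9, -1.6]
width: 0.0147
grasp_force: 68.3
```

```bash
python3 st.py
```

```text
15.2 hook fix mm 40.97618074092401 -0.2619204810692999 28.750587834549712 F 0.8446092150935057 1.0345909064560819 -1.565775473176183 T [ 0.07917713 -0.01532755  0.00524709]
```

The hook is in the groove without contact. I'll draw 55 mm first, which is clear of the stop even at its longest.

Request:
send_rows([
  [[0.003, 0, 0, 0, 0, 0], [0.01, 0, 0, 0, 0, 0], [0.018, 0, 0, 0, 0, 0], [0.026, 0, 0, 0, 0, 0], [0.034, 0, 0, 0, 0, 0], [0.042, 0, 0, 0, 0, 0], [0.049, 0, 0, 0, 0, 0], [0.055, 0, 0, 0, 0, 0]],
])

```text
time: 16.2
position: [0.5375, 0.0484, 0.0408]
tcp_rot: [[0.029, 1.0, 0.0], [1.0, -0.029, -0.0], [-0.0, 0.0, -1.0]]
force: [0.4, 0.1, -0.6]
width: 0.0152
grasp_force: 68.2
```

```bash
python3 st.py
python3 - <<'E'
from h import *
b=imaging.grab_frame("top")
f=np.array([.5315,-.166,-1.5994]);c,t=np.cos(f[2]),np.sin(f[2]);W=lambda x,y,z:[f[0]+(c*x-t*y)/1e3,f[1]+(t*x+c*y)/1e3,z/1e3]
for x in(-65,-52,-37,-27,-9,-14,14):print(x,proj("top",W(x,0,34)).round(1))
cv2.imwrite("pics/c6.png",cv2.resize(b[205:245,300:390,::-1],None,fx=8,fy=8,interpolation=cv2.INTER_CUBIC))
E
```

```text
16.2 hook fix mm -14.505205696454526 -0.18781567961430748 28.78975978645874 F -0.1590211712513613 0.44182147283781315 -0.6387231522370562 T [-0.02258424 -0.0349164   0.05370937]
-65 [[322.9 221.5]]
-52 [[327.9 221.8]]
-37 [[333.7 222.1]]
-27 [[337.6 222.3]]
-9 [[344.5 222.7]]
-14 [[342.6 222.6]]
14 [[353.4 223.2]]
```

View pics/c6.png

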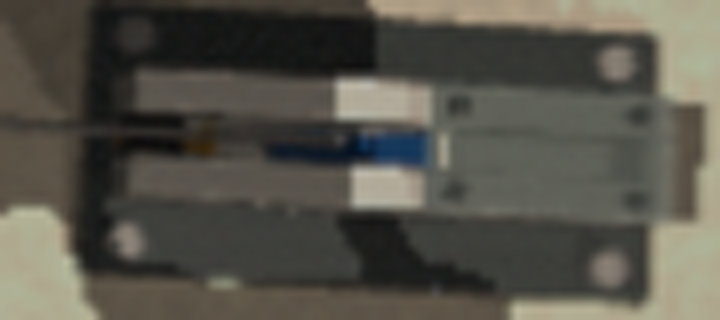

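The key is following, now at columns 333.5–354, and the stop head face is near column 327, so roughly 15–17 mm remain.

Request:
send_rows([
  [[0.0015, 0, 0, 0, 0, 0], [0.003, 0, 0, 0, 0, 0], [0.0045, 0, 0, 0, 0, 0], [0.006, 0, 0, 0, 0, 0], [0.0075, 0, 0, 0, 0, 0], [0.009, 0, 0, 0, 0, 0], [0.0105, 0, 0, 0, 0, 0], [0.0115, 0, 0, 0, 0, 0]],
])

```text
time: 17.25
position: [0.5378, 0.0595, 0.0408]
tcp_rot: [[0.029, 1.0, -0.0], [1.0, -0.029, 0.0], [0.0, -0.0, -1.0]]
force: [-0.6, 0.4, -0.8]
width: 0.0151
grasp_force: 68.2
```

```bash
python3 st.py
```

```text
17.25 hook fix mm -25.62378626630508 -0.2291732767734388 28.76200175161901 F -0.3797167136907106 -0.5788333529521809 -0.8173550986855702 T [-0.00413862  0.00772133 -0.00648523]
```

Request:
send_rows([
  [[0.0002, 0, 0, 0, 0, 0], [0.0004, 0, 0, 0, 0, 0], [0.0006, 0, 0, 0, 0, 0], [0.0008, 0, 0, 0, 0, 0], [0.001, 0, 0, 0, 0, 0], [0.0012, 0, 0, 0, 0, 0], [0.0014, 0, 0, 0, 0, 0], [0.0015, 0, 0, 0, 0, 0]],
])

```text
time: 18.25
position: [0.5379, 0.0609, 0.0408]
tcp_rot: [[0.029, 1.0, -0.0], [1.0, -0.029, 0.0], [0.0, -0.0, -1.0]]
force: [0.9, -0.1, -0.8]
width: 0.0153
grasp_force: 68.2
```

```bash
python3 st.py
```

```text
18.25 hook fix mm -27.017960264953487 -0.21006919545721414 28.769092105984896 F 0.029380320295108026 0.9076195522759456 -0.8274104672067865 T [-0.05608521  0.03162047  0.06525281]
```

Request:
send_rows([
  [[0.0002, 0, 0, 0, 0, 0], [0.0004, 0, 0, 0, 0, 0], [0.0006, 0, 0, 0, 0, 0], [0.0008, 0, 0, 0, 0, 0], [0.001, 0, 0, 0, 0, 0], [0.001, 0, 0, 0, 0, 0], [0.001, 0, 0, 0, 0, 0], [0.001, 0, 0, 0, 0, 0]],
])

```text
time: 19.25
position: [0.5379, 0.0619, 0.0408]
tcp_rot: [[0.029, 1.0, 0.0], [1.0, -0.029, 0.0], [0.0, 0.0, -1.0]]
force: [0.8, -0.1, -0.9]
width: 0.015
grasp_force: 68.2
```

```bash
python3 st.py
```

```text
19.25 hook fix mm -28.03901263296253 -0.1897735856710423 28.79436793882188 F 0.09345196886303571 0.8492177661003831 -0.8799455809882148 T [-0.04611547  0.01979154 -0.01069583]
```

Request:
send_rows([
  [[0.0002, 0, 0, 0, 0, 0], [0.0004, 0, 0, 0, 0, 0], [0.0006, 0, 0, 0, 0, 0], [0.0008, 0, 0, 0, 0, 0], [0.001, 0, 0, 0, 0, 0], [0.001, 0, 0, 0, 0, 0], [0.001, 0, 0, 0, 0, 0], [0.001, 0, 0, 0, 0, 0]],
])

```text
time: 20.25
position: [0.5379, 0.0629, 0.0408]
tcp_rot: [[0.029, 1.0, -0.0], [1.0, -0.029, 0.0], [0.0, -0.0, -1.0]]
force: [-0.4, -0.5, -1.3]
width: 0.0151
grasp_force: 68.2
```

```bash
python3 st.py
```

```text
20.25 hook fix mm -29.005247981668816 -0.2215115715951581 28.762761371367375 F 0.46434511358575553 -0.368567059665612 -1.2553255995246126 T [-0.01413068  0.00888891  0.08908853]
```

Request:
send_rows([
  [[0.0002, 0, 0, 0, 0, 0], [0.0004, 0, 0, 0, 0, 0], [0.0006, 0, 0, 0, 0, 0], [0.0008, 0, 0, 0, 0, 0], [0.001, 0, 0, 0, 0, 0], [0.001, 0, 0, 0, 0, 0], [0.001, 0, 0, 0, 0, 0], [0.001, 0, 0, 0, 0, 0]],
])

```text
time: 21.25
position: [0.5379, 0.0639, 0.0408]
tcp_rot: [[0.029, 1.0, -0.0], [1.0, -0.029, 0.0], [0.0, -0.0, -1.0]]
force: [-0.1, -0.6, -0.7]
width: 0.0148
grasp_force: 68.2
```

Request:
send_rows([
  [[0.0002, 0, 0, 0, 0, 0], [0.0004, 0, 0, 0, 0, 0], [0.0006, 0, 0, 0, 0, 0], [0.0008, 0, 0, 0, 0, 0], [0.001, 0, 0, 0, 0, 0], [0.001, 0, 0, 0, 0, 0], [0.001, 0, 0, 0, 0, 0], [0.001, 0, 0, 0, 0, 0]],
])

```text
time: 22.25
position: [0.538, 0.0649, 0.0408]
tcp_rot: [[0.029, 1.0, -0.0], [1.0, -0.029, 0.0], [0.0, -0.0, -1.0]]
force: [1.3, -0.7, -1.4]
width: 0.0147
grasp_force: 68.2
```

Request:
send_rows([
  [[0.0002, 0, 0, 0, 0, 0], [0.0004, 0, 0, 0, 0, 0], [0.0006, 0, 0, 0, 0, 0], [0.0008, 0, 0, 0, 0, 0], [0.001, 0, 0, 0, 0, 0], [0.001, 0, 0, 0, 0, 0], [0.001, 0, 0, 0, 0, 0], [0.001, 0, 0, 0, 0, 0]],
])

```text
time: 23.25
position: [0.538, 0.0659, 0.0408]
tcp_rot: [[0.029, 1.0, -0.0], [1.0, -0.029, 0.0], [0.0, -0.0, -1.0]]
force: [-0.5, 0.1, -1.5]
width: 0.0153
grasp_force: 68.2
```

Request:
send_rows([
  [[0.0002, 0, 0, 0, 0, 0], [0.0004, 0, 0, 0, 0, 0], [0.0006, 0, 0, 0, 0, 0], [0.0008, 0, 0, 0, 0, 0], [0.001, 0, 0, 0, 0, 0], [0.001, 0, 0, 0, 0, 0], [0.001, 0, 0, 0, 0, 0], [0.001, 0, 0, 0, 0, 0]],
])

```text
time: 24.25
position: [0.538, 0.0668, 0.0408]
tcp_rot: [[0.029, 1.0, -0.0], [1.0, -0.029, -0.0], [-0.0, -0.0, -1.0]]
force: [0.7, -1.2, -1.2]
width: 0.0147
grasp_force: 68.2
```

```bash
python3 - <<'E'
from h import *
b=imaging.grab_frame("top").astype(int); q=b[222:226,318:352].mean(0); print((q[:,2]-q[:,0]).astype(int).tolist())
E
python3 st.py
```

```text
[-6, -6, -6, -5, -9, -17, -20, -22, -23, -4, 3, 4, 4, 4, 2, 5, 7, 5, 7, 13, 23, 30, 41, 44, 48, 50, 51, 48, 22, -9, -23, -24, -25, -25]
24.3 hook fix mm -32.923559655680606 -0.21307119701815658 28.76132525918652 F 1.8540196035350007 0.7727333261118685 -0.4751422946942656 T [-0.14615293 -0.0288234  -0.05682081]
```

The brass head ends at column 326 and the blue begins at 327, so contact has probably just begun. Smaller steps from here.

Request:
send_rows([
  [[0.0001, 0, 0, 0, 0, 0], [0.0002, 0, 0, 0, 0, 0], [0.0003, 0, 0, 0, 0, 0], [0.0004, 0, 0, 0, 0, 0], [0.0004, 0, 0, 0, 0, 0], [0.0004, 0, 0, 0, 0, 0], [0.0004, 0, 0, 0, 0, 0], [0.0004, 0, 0, 0, 0, 0]],
])

```text
time: 25.3
position: [0.538, 0.0671, 0.0407]
tcp_rot: [[0.029, 1.0, -0.0], [1.0, -0.029, -0.0], [-0.0, -0.0, -1.0]]
force: [-0.5, -4.4, -0.4]
width: 0.0151
grasp_force: 68.2
```

```bash
python3 st.py
```

```text
25.3 hook fix mm -33.23419015171082 -0.26193593686623573 28.73870060699629 F 4.427483231940546 -0.4225317621054313 -0.4250463149591218 T [-0.69868703  0.02844629 -0.06326535]
```

Request:
send_rows([
  [[0.0001, 0, 0, 0, 0, 0], [0.0002, 0, 0, 0, 0, 0], [0.0003, 0, 0, 0, 0, 0], [0.0004, 0, 0, 0, 0, 0], [0.0004, 0, 0, 0, 0, 0], [0.0004, 0, 0, 0, 0, 0], [0.0004, 0, 0, 0, 0, 0], [0.0004, 0, 0, 0, 0, 0]],
])

```text
time: 26.3
position: [0.538, 0.0673, 0.0407]
tcp_rot: [[0.029, 1.0, -0.0], [1.0, -0.029, -0.001], [-0.001, -0.0, -1.0]]
force: [-0.7, -5.0, -1.3]
width: 0.0146
grasp_force: 68.2
```

```bash
python3 -c "
from h import *
for i in range(4): imaging.grab_frame('top'); s=r.observe(); print(s['time'],s['force'],s['ft_torque'][0])
"
```

```text
26.35 [-1.16908563 -6.29455984 -1.14959402] -0.8879167830346827
26.4 [-0.06973339 -6.61264412 -0.66742309] -0.8716017084835063
26.45 [-0.1168278  -7.13870415 -0.52129338] -0.8530729621337175
26.5 [-0.53316225 -4.96690974 -1.30330206] -0.894926556596153
```

Request:
send_rows([
  [[0.0002, 0, 0, 0, 0, 0], [0.0004, 0, 0, 0, 0, 0], [0.0005, 0, 0, 0, 0, 0], [0.0005, 0, 0, 0, 0, 0], [0.0005, 0, 0, 0, 0, 0], [0.0005, 0, 0, 0, 0, 0], [0.0005, 0, 0, 0, 0, 0], [0.0005, 0, 0, 0, 0, 0]],
])

```text
time: 27.5
position: [0.5379, 0.0674, 0.0407]
tcp_rot: [[0.028, 1.0, -0.0], [1.0, -0.028, -0.001], [-0.001, -0.0, -1.0]]
force: [0.1, -7.2, -0.8]
width: 0.015
grasp_force: 68.2
```

```bash
python3 -c "
from h import *
a=[]
for i in range(6): imaging.grab_frame('top'); s=r.observe(); a.append([*s['force'],s['ft_torque'][0]])
print(np.round(a,2),np.mean(a,0))
"; python3 st.py
```

```text
[[ 0.   -7.36 -0.84 -1.12]
 [-0.36 -7.47 -1.49 -1.09]
 [-0.44 -7.21 -1.51 -1.13]
 [-0.14 -6.93 -1.24 -1.09]
 [-1.21 -6.88 -2.01 -1.11]
 [-1.   -7.79 -0.84 -1.09]] [-0.52456606 -7.27648258 -1.32187049 -1.10571358]
27.8 hook fix mm -33.43555940279828 -0.1974296048943105 28.664784816417928 F 7.81769229412579 -0.7776391145174988 -0.8401454104071223 T [-1.08901089  0.13451416 -0.0739317 ]
```

Request:
send_rows([
  [[0.0002, 0, 0, 0, 0, 0], [0.0002, 0, 0, 0, 0, 0], [0.0002, 0, 0, 0, 0, 0], [0.0002, 0, 0, 0, 0, 0], [0.0002, 0, 0, 0, 0, 0], [0.0002, 0, 0, 0, 0, 0], [0.0002, 0, 0, 0, 0, 0], [0.0002, 0, 0, 0, 0, 0]],
])

```text
time: 28.8
position: [0.5379, 0.0674, 0.0407]
tcp_rot: [[0.028, 1.0, -0.0], [1.0, -0.028, -0.002], [-0.002, -0.0, -1.0]]
force: [0.2, -7.9, -1.5]
width: 0.015
grasp_force: 68.2
```

```bash
python3 -c "
from h import *
a=[]
for i in range(6): imaging.grab_frame('top'); s=r.observe(); a.append([*s['force'],s['ft_torque'][0]])
print(np.mean(a,0))
"
```

```text
[-0.52895234 -8.12620133 -1.57173659 -1.18062115]
```

Request:
send_rows([
  [[0, 0, 0, 0, 0, 0], [0, 0, 0, 0, 0, 0], [0, 0, 0, 0, 0, 0], [0, 0, 0, 0, 0, 0], [0, 0, 0, 0, 0, 0], [0, 0, 0, 0, 0, 0], [0, 0, 0, 0, 0, 0], [0, 0, 0, 0, 0, 0]],
])

```text
time: 30.1
position: [0.5379, 0.0674, 0.0407]
tcp_rot: [[0.028, 1.0, -0.0], [1.0, -0.028, -0.002], [-0.002, -0.0, -1.0]]
force: [0.4, -7.5, -1.5]
width: 0.0148
grasp_force: 68.2
```

```bash
python3 -c "
from h import *
a=[]
for i in range(4): imaging.grab_frame('top'); s=r.observe(); a.append([*s['force'],s['ft_torque'][0]])
print(s['time'],np.mean(a,0))
"
```

```text
30.3 [-0.22961172 -7.59302061 -1.21179105 -1.1807099 ]
```

Held at about 7.9 N for over two seconds. I'll ease off, then lift straight out of the open channel.

Request:
send_rows([
  [[-0.0005, 0, 0, 0, 0, 0], [-0.001, 0, 0, 0, 0, 0], [-0.002, 0, 0, 0, 0, 0], [-0.003, 0, 0, 0, 0, 0], [-0.004, 0, 0, 0, 0, 0], [-0.0048, 0, 0, 0, 0, 0], [-0.0048, 0, 0, 0, 0, 0], [-0.0048, 0, 0, 0, 0, 0]],
])

```text
time: 31.3
position: [0.5379, 0.0637, 0.0408]
tcp_rot: [[0.029, 1.0, 0.0], [1.0, -0.029, 0.0], [0.0, 0.0, -1.0]]
force: [0.2, 0.1, -0.6]
width: 0.0147
grasp_force: 68.2
```

```bash
python3 st.py
```

```text
31.3 hook fix mm -29.7914141722936 -0.20250483530833419 28.790923729338353 F -0.14999562715202844 0.19935096029274174 -0.6278101224489133 T [-0.00458613 -0.00203049  0.03205526]
```

Request:
send_rows([
  [[0, 0, -0.002, 0, 0, 0], [0, 0, -0.005, 0, 0, 0], [0, 0, -0.01, 0, 0, 0], [0, 0, -0.02, 0, 0, 0], [0, 0, -0.035, 0, 0, 0], [0, 0, -0.055, 0, 0, 0], [0, 0, -0.075, 0, 0, 0], [0, 0, -0.088, 0, 0, 0]],
])

```text
time: 32.3
position: [0.5388, 0.0637, 0.1309]
tcp_rot: [[0.029, 1.0, 0.003], [1.0, -0.029, 0.0], [0.0, 0.003, -1.0]]
force: [-0.1, -0.1, -1.5]
width: 0.015
grasp_force: 68.2
```

```bash
python3 st.py;  python3 - <<'E'
from h import *
s=r.observe();print(s["position"],s["tcp_rot"])
b=imaging.grab_frame("top"); q=b[222:226,318:352].astype(int).mean(0); print((q[:,2]-q[:,0]).astype(int).tolist())
a=imaging.grab_frame("scene")
for n in("top","scene"):
    for d,z in((.2,-.012),(.2,.002),(.06,.002)): print(n,proj(n,s["position"]-s["tcp_rot"][:,0]*d+[0,0,z])[0].round(1))
    print([(x["centre"],round(x["p"],2)) for x in models.place_of("pick_hook",n)[:2]])
H=np.vstack([cv2.resize(x[:,:,::-1],None,fx=6,fy=6,interpolation=cv2.INTER_CUBIC) for x in(b[203:248,270:390],a[135:190,200:320])]);cv2.imwrite("pics/c7.png",H)
E
```

```text
32.3 hook fix mm -29.768522577550105 0.6721070844989213 118.90667455207361 F 0.11456963552054253 -0.059427135853159084 -1.4656918325283819 T [-0.03238602  0.00553162  0.00167085]
[0.53882875 0.06365284 0.13090667] [[ 2.90277145e-02  9.99574997e-01  2.68661983e-03]
 [ 9.99578585e-01 -2.90281774e-02  1.33453696e-04]
 [ 2.11384655e-04  2.68161379e-03 -9.99996382e-01]]
[-6, -5, -6, -5, -10, -23, -27, -31, -30, -4, 10, 14, 15, 13, 11, 17, 17, 17, 17, 17, 20, 19, 20, 22, 21, 22, 22, 20, 6, -8, -9, -9, -8, -9]
top [342.5 220.3]
top [343.6 220. ]
top [283.3 216.6]
[([342.6, 220.6], 0.49)]
scene [245.3 151. ]
scene [245.1 146.2]
scene [280.9 181.1]
[([245.2, 152.4], 0.73)]
```

View pics/c7.png

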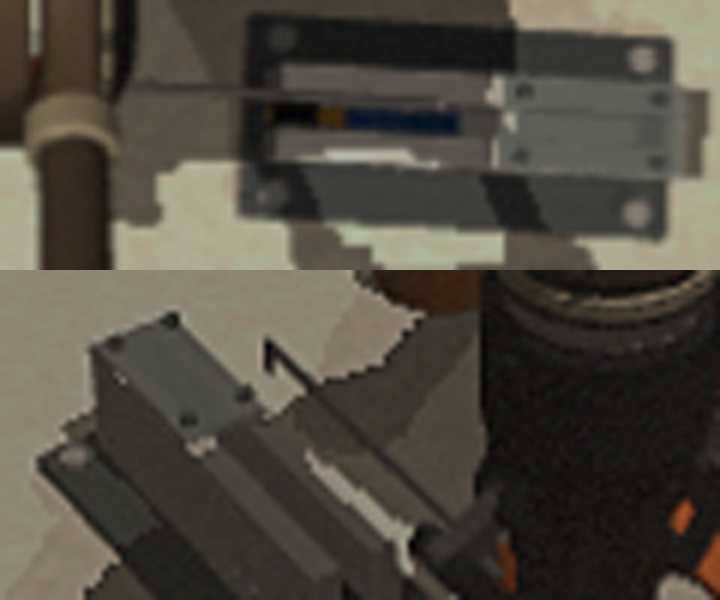

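The key (columns 327.5–346.5) sits against the brass head, and the pick is clear with no slip. Next I'll return it to the rest.

Request:
send_rows([
  [[0.02, -0.007, 0, 0, 0, 0.015], [0.055, -0.019, 0, 0, 0, 0.03], [0.095, -0.033, 0, 0, 0, 0.045], [0.135, -0.047, 0, 0, 0, 0.06], [0.168, -0.058, 0, 0, 0, 0.08], [0.186, -0.0646, 0, 0, 0, 0.09], [0.186, -0.0646, 0, 0, 0, 0.09], [0.186, -0.0646, 0, 0, 0, 0.09]],
])

```text
time: 33.5
position: [0.4784, 0.2506, 0.128]
tcp_rot: [[0.119, 0.993, -0.001], [0.993, -0.119, -0.001], [-0.001, -0.001, -1.0]]
force: [0.1, -0.9, -0.5]
width: 0.0149
grasp_force: 68.3
```

```bash
python3 -c "
from h import *
s=r.observe();print(s['time'],s['position'],s['tcp_rot'][:,0],s['force'])"
```

```text
33.5 [0.47841359 0.25064145 0.1280488 ] [ 0.11850357  0.99295292 -0.00118491] [ 0.06580336 -0.85436512 -0.53326251]
```

Request:
send_rows([
  [[0.001, 0.0005, 0.01, 0, 0, 0], [0.001, 0.0005, 0.025, 0, 0, 0], [0.001, 0.0005, 0.042, 0, 0, 0], [0.001, 0.0005, 0.058, 0, 0, 0], [0.001, 0.0005, 0.068, 0, 0, 0], [0.001, 0.0005, 0.074, 0, 0, 0], [0.001, 0.0005, 0.077, 0, 0, 0], [0.001, 0.0005, 0.0785, 0, 0, 0]],
])

```text
time: 34.5
position: [0.4797, 0.2525, 0.0505]
tcp_rot: [[0.119, 0.993, 0.001], [0.993, -0.119, 0.0], [0.0, 0.001, -1.0]]
force: [1.1, 0.0, -0.6]
width: 0.0146
grasp_force: 68.3
```

Request:
send_rows([
  [[0, 0, 0.0005, 0, 0, 0], [0, 0, 0.001, 0, 0, 0], [0, 0, 0.001, 0, 0, 0], [0, 0, 0.001, 0, 0, 0], [0, 0, 0.001, 0, 0, 0], [0, 0, 0.001, 0, 0, 0], [0, 0, 0.001, 0, 0, 0], [0, 0, 0.001, 0, 0, 0]],
])

```text
time: 35.5
position: [0.4794, 0.2523, 0.0493]
tcp_rot: [[0.119, 0.993, -0.0], [0.993, -0.119, -0.0], [-0.0, -0.0, -1.0]]
force: [0.6, -0.2, -1.4]
width: 0.0149
grasp_force: 68.3
```

Request:
send_rows([
  [[-0.0004, -0.0004, 0.0002, 0, 0, 0], [-0.0008, -0.0004, 0.0004, 0, 0, 0], [-0.0008, -0.0004, 0.0006, 0, 0, 0], [-0.0008, -0.0004, 0.0008, 0, 0, 0], [-0.0008, -0.0004, 0.0008, 0, 0, 0], [-0.0008, -0.0004, 0.0008, 0, 0, 0], [-0.0008, -0.0004, 0.0008, 0, 0, 0], [-0.0008, -0.0004, 0.0008, 0, 0, 0]],
])

```text
time: 36.5
position: [0.4789, 0.2516, 0.0486]
tcp_rot: [[0.119, 0.993, -0.0], [0.993, -0.119, -0.0], [-0.0, -0.0, -1.0]]
force: [-1.6, -1.3, 2.6]
width: 0.0149
grasp_force: 68.5
```

Contact with the cradle at the original height. I'll open the fingers and rise.

Request:
send_rows([
  [[0, 0, 0, 0, 0, 0], [0, 0, 0, 0, 0, 0], [0, 0, 0, 0, 0, 0], [0, 0, 0, 0, 0, 0], [0, 0, 0, 0, 0, 0], [0, 0, 0, 0, 0, 0], [0, 0, 0, 0, 0, 0], [0, 0, 0, 0, 0, 0]],
], fingers=-1)

```text
time: 37.5
position: [0.4789, 0.2516, 0.0485]
tcp_rot: [[0.119, 0.993, 0.0], [0.993, -0.119, 0.0], [0.0, 0.0, -1.0]]
force: [-0.1, 0.1, 0.7]
width: 0.0855
grasp_force: 0.0
```

Request:
send_rows([
  [[0, 0, -0.005, 0, 0, 0], [0, 0, -0.02, 0, 0, 0], [0, 0, -0.04, 0, 0, 0], [0, 0, -0.065, 0, 0, 0], [0, 0, -0.095, 0, 0, 0], [0, 0, -0.13, 0, 0, 0], [0, 0, -0.16, 0, 0, 0], [0, 0, -0.19, 0, 0, 0]],
])

```text
time: 38.5
position: [0.4789, 0.2516, 0.2409]
tcp_rot: [[0.119, 0.993, 0.002], [0.993, -0.119, 0.001], [0.001, 0.002, -1.0]]
force: [0.3, 0.6, 0.5]
width: 0.0855
grasp_force: 0.0
```

Request:
send_rows([
  [[0.01, -0.01, 0, 0, 0, 0], [0.03, -0.03, 0, 0, 0, 0], [0.06, -0.05, 0, 0, 0, 0], [0.09, -0.06, 0, 0, 0, 0], [0.12, -0.06, 0, 0, 0, 0], [0.15, -0.06, 0, 0, 0, 0], [0.17, -0.06, 0, 0, 0, 0], [0.17, -0.06, 0, 0, 0, 0]],
])

```text
time: 39.5
position: [0.4388, 0.4283, 0.2377]
tcp_rot: [[0.117, 0.993, -0.001], [0.993, -0.117, -0.001], [-0.001, -0.001, -1.0]]
force: [0.2, -0.9, -0.0]
width: 0.0854
grasp_force: 0.0
```

Run:
```python
from h import *
s=r.observe();print(s["time"],s["position"],s["width"],s["force"])
b=imaging.grab_frame("top");a=imaging.grab_frame("scene"); q=b[222:226,318:352].astype(int).mean(0); print((q[:,2]-q[:,0]).astype(int).tolist())
H=np.zeros((600,800,3),np.uint8);H[:210]=cv2.resize(b[195:265,150:417,::-1],(800,210));H[210:]=cv2.resize(a[130:325,150:550,::-1],(800,390));cv2.imwrite("pics/c8.png",H)
```

```text
39.5 [0.43876222 0.42831518 0.23769184] 0.08538164777084228 [ 0.21106734 -0.90474905 -0.02631712]
[-11, -11, -9, -7, -18, -46, -54, -55, -52, -4, 26, 31, 29, 30, 30, 31, 19, 30, 32, 31, 33, 30, 35, 37, 41, 42, 43, 42, 21, -7, -20, -21, -21, -22]
```

View pics/c8.png

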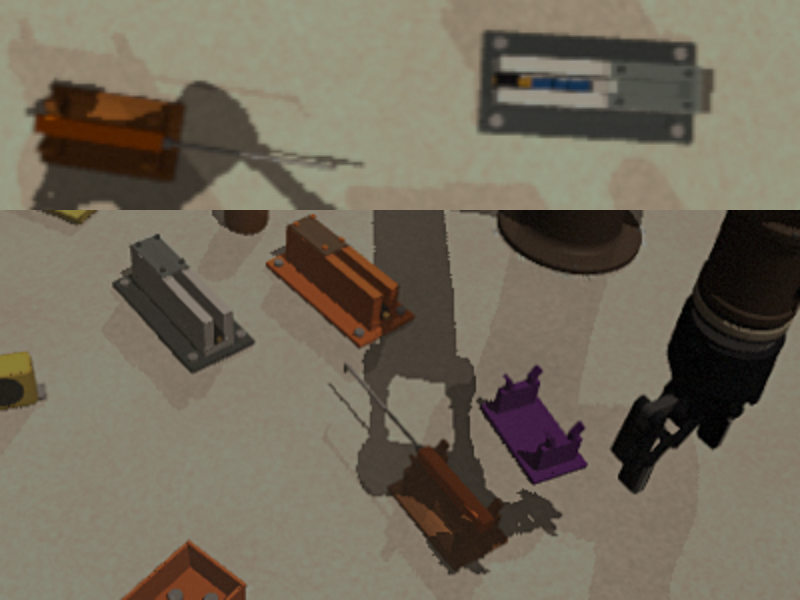

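The picture shows the pick back in its rest exactly as before, the key tight against the brass head (columns 327–346), the bystanders in view undisturbed and the robot clear.

```bash
python3 -c "
from h import *
print(workorder.sign_off())"
```

```text
the job is handed in; nothing more can be done
None
```

The job is handed in at about 40 s: the key is against the brass stop, pulled there at about 8 N for over a second (highest reading about 8 N), and the pick is back in its rest with the arm clear and the bin, jar and tape measure left alone.

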